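# Turn the grater and clamp it in the pump-trigger holder

## Robot

A 7-joint arm with a two-finger parallel gripper is mounted at the origin on a cart in front of the work surface, level with it; the furniture and walls round the work are solid. World frame = base frame: x ahead of the robot, y to its left, z up, the work surface at z = 0. Lengths are in m, angles in rad, forces in N, time in s.
With the tool pointing down it reaches from about 0.425 to 0.925 m from the base axis. Payload 6.8 kg.
Tool frame: the origin (TCP) lies midway between the tips of the shut fingers; the grasp point (between the pads) lies 19 mm behind it; z points along the fingers, y is the line along which they close (so a half turn about z gives the same grasp; the last joint's range is limited). The gripper opens to 85 mm and grips with 20 to 120 N. Pads are 22 mm wide; open, the fingers measure 114 mm over their backs; the gripper's body (76 mm by 85 mm) begins 54 mm behind the grasp point. The pads swing forward as they close: fully open they stand 13 mm farther back than shut.
Start: joints at [-1.39, 0.477, 0.022, 1.555, -0.011, 1.109, -0.083], TCP at [0.192, 0.647, 0.231] pointing down, gripper open.
Joint ranges: [-2.96, 2.96], [-0.34, 2.1], [-1.41, 1.46], [0.24, 2.44], [-1.37, 4.51], [0.17, 1.92], [-2.96, 2.96]. Speed limits (rad/s): [2.39, 2.39, 3.14, 3.14, 3.14, 3.14, 3.14].

## Interface

Orientations are given as a rotation vector (axis times angle).
In Python, from bench import r gives the robot as it stands. The module is installed in compiled form; this text tells all that it offers.
- The arm moves only by the tool apply_moves, never from a script. Its argument "rows" is a list of rows, each a list of 6 numbers: the shift along the tool's x, y, z scaled (see below), then the turn, a rotation vector about the tool's x, y, z scaled (see below). A call has 1 to 5 rows; each row is the pose to reach, as a shift and turn from the pose commanded when the call began, along the tool's axes at that moment; what a row does not reach only later rows make up. The controller multiplies each number of a shift by 0.25 m and each number of a turn by 90 degrees. A row lasts 1/8 s, in which the tool goes at most 62.5 mm and 10.7 degrees, less where a joint would pass 70% of its speed; a pose out of reach is approached as far as the arm can. A call with a number of a shift or a turn outside -1 to 1 is refused whole. A call with a gripper value outside its range is refused whole. "claw" is the opening, from 0 (shut) to 1 (fully open), set as the call begins (left out, the last holds). The fingers move at their own pace and stop on an object; "newtons" is the grip in N (left out, the last holds). Time passes only in rows, so rows that repeat a pose let the fingers close. It gives the time, the measured TCP pose, the force, the opening and the grip force at its end, in the units of the state.
- r.get_obs(): the state, without advancing time (a new reading comes with each control period).
- r.grab_frame(name): name is "scene" or "top" or "wrist"; returns a dict with "pixels" (420x560x3 uint8, red, green, blue), "intrinsics" (3x3 intrinsics, pixels), "dist" ([k1, k2, p1, p2, k3] as OpenCV has them; the pictures are not rectified), "eye" and "attitude" of the camera in the world. Camera axes: x right, y up, looking along -z (the intrinsics and any distortion apply to the point x, -y, -z); pixel columns grow to the right and rows downward; lengths in m; the calibration is good to about 2 mm. A picture is of the moment at which its call begins. There is no depth.
- r.hand_in(): hands the job in; it is judged then, once.
Trained networks look in a picture, given as the dict that the camera call returned (one of the last four; its "shot" number tells which), for a name from the list of things; names that differ only in an ending like _2 or _b are one class to them, and where a whole thing is asked for, a point or a joint stands for the part that bears it (a point fixed in the world has none). Each returns a list of dicts, best first, with "conf" (0 to 1); they miss things now and then, are a little off and sometimes report something else, mostly with a low value. They report only what shows in the picture. A call takes as long as a camera call. They do not tell look-alikes from the thing itself.
- r.search_frame(picture, thing): "rect" ([left, top, width, height] in pixels, round what is visible of it).
- r.outline_of(picture, thing): "pixels" (420x560 bool, what is visible of it) and "rect" ([left, top, width, height] in pixels, round what is visible of it).
- r.landmark_of(picture, thing): "point" ([column, row] in pixels: a listed point, or the origin of a listed thing).
The state is a dict: "clock": time; "joints": joint angles; "qvel": joint speeds; "tau": joint torques, N m; "tcp_pos": TCP position; "orientation": TCP orientation; "contact_force": force on the tool from outside, world axes, zero at the start; "moment": the same for the moment, N m; "grip_width": finger opening in m; "gripper_force": force on a finger pad.
Only numpy, scipy, OpenCV 4.12 (cv2) and the standard library are available. Lean on these libraries where they do the work, as an engineer would, in place of code of your own. Each camera call takes 0.05 s, during which the arm holds its last target. There are 200 camera calls.

## Task

Turn the box grater in its holder so that its coarse face (large holes, under the red mark) looks to the holder's front, square between the jaws and flat on the plate, and let go of it. Then pump the orange trigger against the black post, without pushing the jaw itself, until the sprung yellow pad holds the grater against the fixed jaw: pressed in about half way, never to its stop, which would dent the grater. Leave the other things alone, and finish still holding the trigger squeezed with the grater gripped.

Things in the scene. Friction and masses are not known exactly. Their poses are not given: they have to be found in the camera images.
- holder: fixed grater holder: steel plate 130 (x) x 385 (y) x 12 mm, the floor of the jaws. Origin on the worktop under the clamp's line; own x to its back (front -x looks at the robot), y along the clamp, z up. At +y the green fixed jaw, 75 high, face at y = 165 mm; the sliding jaw moves toward it (+y); at -y the squeeze handle on a green housing 58 high: black post, behind it the orange trigger
- fixed_jaw_face (a point): centre of the fixed jaw's rubber face, 45 mm above the worktop; the frame is parallel to the holder's
- post_top (a point): centre of the top of the black fixed post, 127 mm above the worktop; post 26 (holder's x) x 16 (y) mm; it does not move
- trigger_top (a point): centre of the top of the orange trigger, 127 mm above the worktop; moves with the trigger, 43 mm to the holder's -y of post_top when let go
- trigger: orange trigger, upright bar 26 (x) x 14 (y) mm, 61 to 127 mm above the worktop (origin not on the bar: use trigger_top). Slides level to the post along the holder's +y. Post and trigger measure 58 mm over their outer faces when let go, 32 mm fully squeezed; pinch both from above, fingers closing along the holder's y
- trigger_travel (a joint): trigger travel (m): 0 let go, 0.026 fully squeezed; its spring resists with 3 N rising to 5.6 N. Squeezed, its pawl catches the teeth (6 mm apart) of the jaw's bar and drives the jaw after up to 6 mm lost motion: 20 to 26 mm a full squeeze. Let back (fully), it slips over the teeth and the jaw stays. Part squeezes work too
- jaw_travel (a joint): travel of the sliding jaw toward the fixed jaw (m), 0 wide open, 0.080 at most. A brake of 9 N keeps it where it is; it has no release. While the pad is out, the space between pad front and fixed jaw face is 0.120 m minus this value
- jaw: green block of the sliding jaw, 60 (x) x 18 (y) x 58 mm, top 72 mm above the worktop; its body origin is not on the block: the block's middle lies 26 mm to the -y of the origin. It carries the pad on two pins. Not to be pushed by the robot
- pad: yellow plate with rubber front, 50 (x) x 8 (y) x 46 mm, upright, 22 to 68 mm above the worktop, on pins and springs in front of the sliding jaw (gap of 14 mm when out); origin 5 mm behind its front, level with the worktop
- pad_front (a point): centre of the pad's front face, 45 mm above the worktop
- pad_travel (a joint): how far the pad is pressed back into the jaw (m): 0 out, 0.014 at its stop. Its springs push with 0.6 N at 0 and 0.6 N more for each mm. Right grip: 0.004 to 0.011 (aim at 0.007); above 0.013 the grater is dented
- grater: loose box grater standing on the holder's base plate between the open jaws, 0.22 kg: steel box 52 (its x) x 64 (its y) mm and 93 mm high with its cap, origin at the centre of its underside, z up. Its -x side is the coarse face with large holes, below a red mark on the black cap's edge; +x fine holes; the sides +y and -y (slots; small holes) are the ones that go between the jaws
- grater_coarse (a point): centre of the grater's coarse face, 44 mm above its underside
- grater_handle (a point): centre of the grater's black handle bar, 123 mm above its underside: bar 16 mm thick (grater's x) x 52 mm long (grater's y) x 14 mm high, on two legs, 20 mm of open space below it. Pinch it from above across its thickness
- cup: small white espresso cup, 62x88x50 mm, a bystander; origin at the centre of its underside
- ramekin: white ramekin, 69 mm across, 38 mm high, a bystander; origin at the centre of its underside
- spice_jar: spice jar with dark cap, 41 mm across, 105 mm high, a bystander; origin at the centre of its underside
Things that resemble listed ones, but are neither listed nor needed, are in the scene too. What is shaped like the grater but green, pink or purple is not meant.

How it is judged:
On the way, in this order (a step that is already met when the one before it is completed fails the run):
1. the grater stands flat and let go, its coarse face to the front of the holder, before the pad is pressed (x of grater_coarse in the frame of holder below -0.005 m and angle between the x axis of grater and the x axis of holder, either way round below 0.25 rad and angle between grater's own z axis and vertical below 0.08 rad and contact force between the fingers and grater below 0.1 N and value of joint pad_travel below 0.001 m), for 0.2 s.
2. the pumped jaw's pad presses the grater (value of joint pad_travel above 0.003 m and contact force between pad and grater above 1 N), for 0.1 s.
At the end, for the whole second after the job is handed in: Grater flat on the plate, coarse face front, square within 0.1 rad, within 22 mm of the jaws' middle, against the fixed jaw (4 mm), not touched by the fingers; pad pressed in 4 to 11 mm, gripping with over 1.5 N; fingers still hold the trigger with over 2 N, squeezed over 1 mm (value of joint pad_travel between 0.004 and 0.011 m and contact force between pad and grater above 1.5 N and x of grater_coarse in the frame of holder below -0.005 m and angle between the x axis of grater and the x axis of holder, either way round below 0.1 rad and x of grater in the frame of holder between -0.022 and 0.022 m and y of grater in the frame of fixed_jaw_face above -0.036 m and angle between grater's own z axis and vertical below 0.08 rad and z of grater in the frame of holder below 0.016 m and linear speed of grater below 0.02 m/s and contact force between the fingers and grater below 0.1 N and contact force between the fingers and trigger above 2 N and value of joint trigger_travel above 0.001 m); the arm keeps its last pose, push and grip.
It fails at once if the pad is pressed to its stop (over 13 mm) and dents the grater (value of joint pad_travel above 0.013 m).
It fails at once if the robot pushes the sliding jaw or its pad itself (over 3 N) (contact force between any of the fingers, the arm and jaw above 3 N).
It fails at once if the grater is tipped over (0.6 rad) (angle between grater's own z axis and vertical above 0.6 rad).
It fails at once if a bystander is moved more than 3 cm (distance of any of cup, ramekin, spice_jar from where it was at the start of the episode above 0.03 m).
It also fails if it takes over 72 s, if anything falls off the work surface, if the arm or the gripper's body presses on something with over 40 N, if the wrist force passes 120 N, or if a joint passes its speed limit or range.

## Working session

There is one attempt and no reset: what is moved stays moved. The work goes in short steps, Python scripts to look and compute and a tool call to move; the robot and the scene stay as the last step left them, time stands still between calls to the robot, and variables do not carry over. Pictures are saved under pics/ and viewed, at most 10 in all, crops included, and the job is handed in when it is done.

Besides the shell and the picture viewer there is one more tool, called after "Call:" by a JSON object that holds its "op" and its "data", one argument or row to a line. apply_moves: Moves the arm, as the interface text tells. Its arguments: {"type":"object","properties":{"rows":{"type":"array","items":{"type":"array","items":{"type":"number"}}},"claw":{"type":"number"},"newtons":{"type":"number"}},"required":["rows"]}

```bash
mkdir -p pics; cat > h.py <<'E'
import numpy as np, cv2
from scipy.spatial.transform import Rotation as R
from bench import r
def att(f):
    a=np.array(f["attitude"],float)
    return a if a.shape==(3,3) else R.from_rotvec(a).as_matrix() if a.size==3 else R.from_quat(a).as_matrix()
def px2z(f,p,z):
    """pixel -> world at height z"""
    u=cv2.undistortPoints(np.array([[p]],float),np.array(f["intrinsics"]),np.array(f["dist"]))[0,0]
    d=att(f)@np.array([u[0],-u[1],-1.0]); e=np.array(f["eye"])
    return e+d*(z-e[2])/d[2]
def w2px(f,P):
    c=(np.atleast_2d(P)-np.array(f["eye"]))@att(f); c=c*[1,-1,-1]
    return cv2.projectPoints(c,np.zeros(3),np.zeros(3),np.array(f["intrinsics"]),np.array(f["dist"]))[0][:,0]
def save(f,n,crop=None,s=1):
    im=f["pixels"][...,::-1]
    if crop: x,y,w,h=crop; im=im[y:y+h,x:x+w]
    cv2.imwrite("pics/"+n,cv2.resize(im,None,fx=s,fy=s,interpolation=cv2.INTER_CUBIC))
def shift(P,rv=None):
    """rows numbers to bring TCP to world P (and orientation R)"""
    o=r.get_obs(); Rt=R.from_rotvec(o["orientation"])
    s=Rt.inv().apply(np.array(P)-o["tcp_pos"])/0.25
    t=np.zeros(3) if rv is None else (Rt.inv()*rv).as_rotvec()/(np.pi/2)
    return np.round(s,4),np.round(t,4)
E
python3 - <<'E'
from h import *
o=r.get_obs(); print(o)
a=r.grab_frame("scene"); b=r.grab_frame("top")
print({k:v for k,v in b.items() if k!="pixels"}); print(a["eye"])
im=[f["pixels"][...,::-1] for f in (a,b)]
cv2.imwrite("pics/scene.png",im[0]); cv2.imwrite("pics/top.png",im[1])
for n in ["grater","grater_handle","grater_coarse","post_top","trigger_top","fixed_jaw_face","pad_front","holder"]:
  for nm,f in (("s",a),("t",b)):
    print(n,nm,[(np.round(d["point"]),round(d["conf"],2)) for d in r.landmark_of(f,n)][:4])
E
```

```text
{'clock': 0.0, 'joints': array([-1.3900962 ,  0.47774387,  0.02235588,  1.55644479, -0.01150533,
        1.10925823, -0.08312243]), 'qvel': array([-0.00052248, -0.00037659, -0.00158024,  0.00035488,  0.00064336,
       -0.0022177 ,  0.00062477]), 'tau': array([ 1.29336013e-04, -5.96452439e+01,  1.60799369e+00, -2.81198269e+01,
        1.24275152e-02,  9.17411700e-03, -2.48063679e-05]), 'tcp_pos': array([0.19209932, 0.64649103, 0.23036652]), 'orientation': array([-4.52080990e-01, -3.10877217e+00,  2.70431275e-03]), 'contact_force': array([ 0.41253941,  0.16904632, -0.07722842]), 'moment': array([ 0.00033993, -0.04898331, -0.07306972]), 'gripper_force': 0.0, 'grip_width': 0.085249386446364}
{'intrinsics': array([[410.23209638,   0.        , 289.71429684],
       [  0.        , 410.23209638, 210.28407227],
       [  0.        ,   0.        ,   1.        ]]), 'dist': array([0.00990259, 0.        , 0.        , 0.        , 0.        ]), 'eye': array([ 0.33376307, -0.01485798,  1.17372143]), 'attitude': array([ 0.130261  , -0.14256278, -1.54328092]), 'shot': 2}
[ 0.119808   -0.92420626  0.5
[... 547 characters left out ...]
ray([183., 209.]), 0.95), (array([197., 232.]), 0.71), (array([315., 204.]), 0.65)]
grater_coarse t [(array([238., 213.]), 0.82), (array([213., 285.]), 0.67), (array([260., 143.]), 0.58), (array([268., 280.]), 0.57)]
post_top s [(array([294., 210.]), 0.62)]
post_top t [(array([315., 203.]), 0.82)]
trigger_top s [(array([301., 216.]), 0.74)]
trigger_top t [(array([332., 199.]), 0.64), (array([237., 223.]), 0.33)]
fixed_jaw_face s [(array([243., 207.]), 0.92)]
fixed_jaw_face t [(array([271., 215.]), 0.72), (array([232., 220.]), 0.71)]
pad_front s [(array([264., 221.]), 0.51)]
pad_front t [(array([269., 215.]), 0.61)]
holder s [(array([275., 244.]), 0.56)]
holder t [(array([290., 214.]), 0.73)]
```

View pics/scene.png

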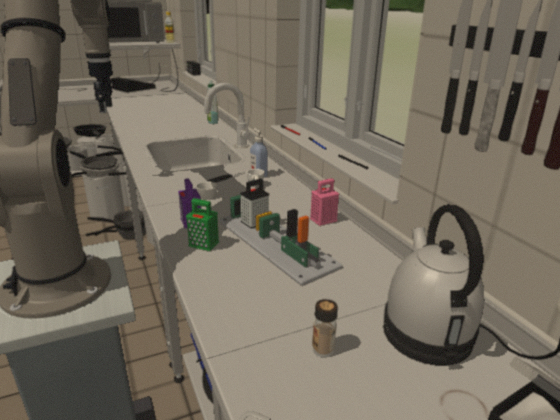

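View pics/top.png

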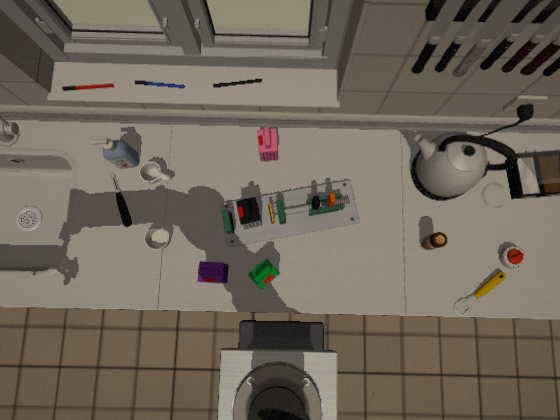

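The steel grater with the black cap is at top (250,212) and scene (254,205). The look-alikes are green at top (264,272), pink (268,145) and purple (212,272). The black post is at about (315,203) and the orange trigger at (332,199). Next I'll check that choice in a close crop.

```bash
python3 - <<'E'
from h import *
b=r.grab_frame("top"); save(b,"crop.png",(205,165,170,95),4.7)
P=px2z(b,(315,203),.127);T=px2z(b,(332,199),.127)
print(P,T,np.linalg.norm(P-T),px2z(b,(290,214),0))
for n in ["holder"]:
  for d in r.outline_of(b,n)[:1]:
    m=np.argwhere(d["pixels"])[:,::-1].astype(np.float32); bx=cv2.boxPoints(cv2.minAreaRect(m)); print(d["rect"],d["conf"])
    W=np.array([px2z(b,p,.012) for p in bx]);print(W.round(3))
    print(np.linalg.norm(np.diff(W,axis=0),axis=1))
E
```

```text
[ 0.53894839 -0.0863335   0.127     ] [ 0.55064077 -0.13052064  0.127     ] 0.04570792799790513 [ 0.52958301 -0.02284679  0.        ]
[219.9, 183.3, 137.5, 66.1] 0.89
[[ 0.555  0.183  0.012]
 [ 0.637 -0.197  0.012]
 [ 0.507 -0.22   0.012]
 [ 0.429  0.153  0.012]]
[0.38866876 0.13156855 0.3814525 ]
```

View pics/crop.png

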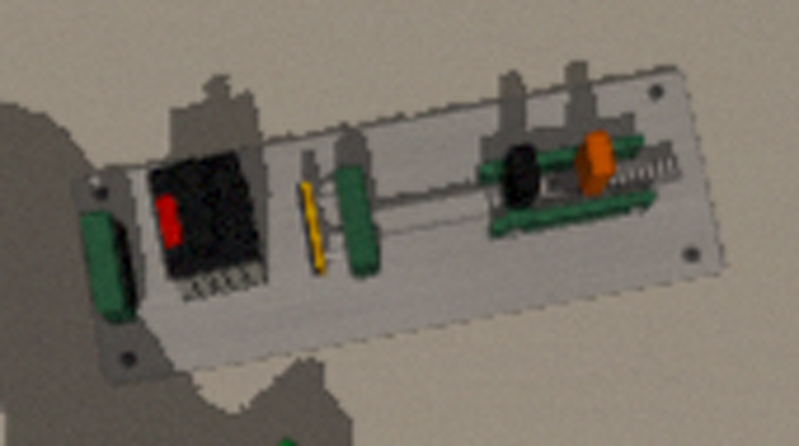

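```bash
python3 - <<'E'
from h import *
o=r.get_obs(); M=R.from_rotvec(o["orientation"]).as_matrix(); print(M.round(3))
b=r.grab_frame("top"); s=r.grab_frame("scene")
c=px2z(b,(249,210.3),.105); print("cap",c, "handle scene",px2z(s,(255,182),.135))
print("red",px2z(b,(205+168/4.7,165+220/4.7),.105))
# target tool y along holder y (yaw .21): options
h=.21
for k in (1,-1):
    y=k*np.array([-np.sin(h),np.cos(h),0]); z=np.array([0,0,-1.]); x=np.cross(y,z)
    print(k,shift([c[0],c[1],.33],R.from_matrix(np.c_[x,y,z])))
E
```

```text
[[-0.959  0.285  0.   ]
 [ 0.285  0.959  0.   ]
 [ 0.     0.    -1.   ]]
cap [0.51937204 0.08640267 0.105     ] handle scene [0.52076222 0.09335736 0.135     ]
red [0.51480602 0.10800578 0.105     ]
1 (array([-1.8931, -1.7771, -0.3947]), array([-0.    ,  0.    , -0.3175]))
-1 (array([-1.8931, -1.7771, -0.3947]), array([0.    , 0.    , 1.6825]))
```

Call:
{"op": "apply_moves", "data": {
  "rows": [
    [-0.16, -0.15, -0.1, 0, 0, 0.11],
    [-0.33, -0.31, -0.2, 0, 0, 0.22],
    [-0.5, -0.47, -0.3, 0, 0, 0.33],
    [-0.67, -0.63, -0.36, 0, 0, 0.45],
    [-0.82, -0.78, -0.36, 0, 0, 0.56]
  ],
  "claw": 0.6
}}

```text
clock: 1.72
tcp_pos: [0.3349, 0.4002, 0.3231]
orientation: [-1.742, -2.614, -0.006]
contact_force: [0.5, 0.6, -0.9]
grip_width: 0.0513
gripper_force: 0.0
```

```bash
python3 - <<'E'
from h import *
h=.21
y=-np.array([-np.sin(h),np.cos(h),0]); z=np.array([0,0,-1.]); x=np.cross(y,z)
print(r.get_obs()["joints"],shift([.515,.089,.33],R.from_matrix(np.c_[x,y,z])))
E
```

```text
[-1.23201975  0.13730809  0.26846568  1.81756153 -0.03952118  1.18834126
 -0.55607362] (array([-1.4263,  0.1856, -0.0302]), array([ 1.0000e-04, -2.6000e-03,  1.1179e+00]))
```

Call:
{"op": "apply_moves", "data": {
  "rows": [
    [-0.2, 0.03, 0, 0, 0, 0.11],
    [-0.4, 0.06, 0, 0, 0, 0.22],
    [-0.6, 0.08, 0, 0, 0, 0.34],
    [-0.8, 0.1, 0, 0, 0, 0.45],
    [-1.0, 0.13, 0, 0, 0, 0.56]
  ]
}}

```text
clock: 2.35
tcp_pos: [0.4616, 0.183, 0.3216]
orientation: [-2.688, -1.626, -0.001]
contact_force: [0.5, 1.3, -0.5]
grip_width: 0.051
gripper_force: 0.0
```

```bash
python3 - <<'E'
from h import *
h=.21
y=-np.array([-np.sin(h),np.cos(h),0]); z=np.array([0,0,-1.]); x=np.cross(y,z)
print(r.get_obs()["joints"],shift([.515,.089,.33],R.from_matrix(np.c_[x,y,z])))
E
```

```text
[-0.98998277  0.08997657  0.53079352  1.88311246 -0.04988751  1.18039867
 -0.92480381] (array([-0.2336,  0.3638, -0.0337]), array([-3.000e-04, -6.000e-04,  5.589e-01]))
```

Call:
{"op": "apply_moves", "data": {
  "rows": [
    [-0.08, 0.12, 0, 0, 0, 0.11],
    [-0.16, 0.24, 0, 0, 0, 0.22],
    [-0.23, 0.36, -0.03, 0, 0, 0.34],
    [-0.23, 0.36, -0.03, 0, 0, 0.45],
    [-0.23, 0.36, -0.03, 0, 0, 0.56]
  ]
}}

```text
clock: 2.98
tcp_pos: [0.5147, 0.0914, 0.329]
orientation: [-3.125, -0.324, -0.001]
contact_force: [-0.8, 0.4, -0.3]
grip_width: 0.0512
gripper_force: 0.0
```

```bash
python3 - <<'E'
from h import *
o=r.get_obs();print(o["joints"],o["tcp_pos"])
w=r.grab_frame("wrist"); save(w,"w1.png"); print(w["eye"])
for n in ["grater","grater_handle","grater_coarse","fixed_jaw_face","pad_front","holder","post_top","trigger_top"]:
    print(n,[(np.round(d["point"]),round(d["conf"],2)) for d in r.landmark_of(w,n)][:4])
E
```

```text
[-0.91339445  0.15037504  0.70667604  1.82552583 -0.1046899   1.20281645
 -1.53855658] [0.51473906 0.09144367 0.3289761 ]
[0.58842225 0.10560078 0.47168645]
grater [(array([281., 163.]), 0.89), (array([346.,  23.]), 0.64), (array([289., 262.]), 0.58)]
grater_handle [(array([186., 284.]), 0.93), (array([279., 180.]), 0.86), (array([290., 305.]), 0.78)]
grater_coarse [(array([332.,   9.]), 0.69), (array([300., 286.]), 0.61), (array([279., 181.]), 0.48)]
fixed_jaw_face [(array([245., 174.]), 0.95)]
pad_front [(array([320., 174.]), 0.6)]
holder [(array([355., 170.]), 0.64), (array([480., 187.]), 0.61)]
post_top [(array([438., 185.]), 0.82)]
trigger_top [(array([480., 189.]), 0.83)]
```

View pics/w1.png

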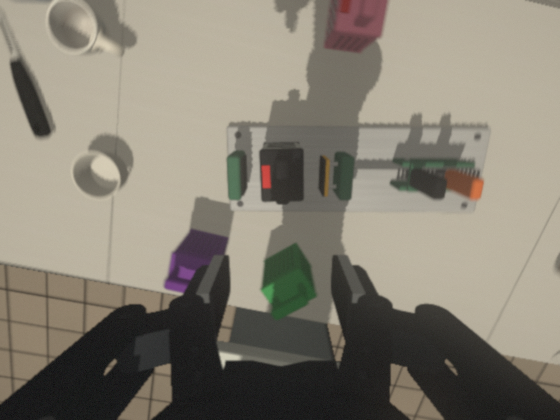

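The wrist view shows the plate from (230,125) to (488,210). The black-capped grater is at (282,175), with its red mark on the left at (267,177), toward the fixed jaw. The post is at (435,183) and the trigger at (478,188).

```bash
python3 - <<'E'
from h import *
w=r.grab_frame("wrist"); save(w,"w2.png",(220,115,130,105),6)
for d in r.outline_of(w,"holder")[:2]:
    m=d["pixels"]; c=max(cv2.findContours(m.astype(np.uint8),0,2)[0],key=cv2.contourArea)
    W=np.array([px2z(w,p,.012)[:2] for p in c[:,0]]).astype(np.float32)
    q=cv2.minAreaRect(W); print(d["conf"],q,cv2.boxPoints(q).round(3).tolist())
for p,z in [((438,185),.127),((480,189),.127),((245,174),.045),((279,180),.135),((320,174),.045),((267,177),.105)]: print(p,px2z(w,p,z).round(4))
E
```

```text
0.66 ((0.5320936441421509, -0.022724181413650513), (0.12859897315502167, 0.3888792395591736), 12.294106483459473) [[0.42800000309944153, 0.15399999916553497], [0.5109999775886536, -0.22599999606609344], [0.6359999775886536, -0.19900000095367432], [0.5540000200271606, 0.1809999942779541]]
(438, 185) [ 0.5496 -0.086   0.127 ]
(480, 189) [ 0.5554 -0.1347  0.127 ]
(245, 174) [0.4978 0.1377 0.045 ]
(279, 180) [0.5182 0.0931 0.135 ]
(320, 174) [0.5202 0.0351 0.045 ]
(267, 177) [0.5125 0.1068 0.105 ]
```

View pics/w2.png

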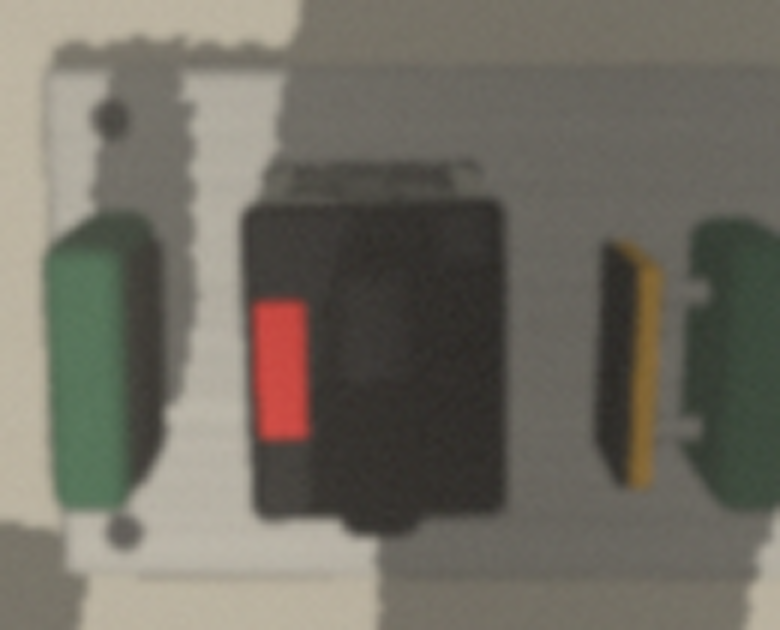

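Call:
{"op": "apply_moves", "data": {
  "rows": [
    [0.012, 0.015, 0.2, 0, 0, 0],
    [0.012, 0.015, 0.4, 0, 0, 0],
    [0.012, 0.015, 0.55, 0, 0, 0],
    [0.012, 0.015, 0.6, 0, 0, 0],
    [0.012, 0.015, 0.6, 0, 0, 0]
  ]
}}

```text
clock: 4.15
tcp_pos: [0.5184, 0.0889, 0.1789]
orientation: [3.123, 0.335, -0.001]
contact_force: [0.3, -0.4, 0.5]
grip_width: 0.0514
gripper_force: 0.0
```

```bash
python3 - <<'E'
from h import *
o=r.get_obs();print(o["tcp_pos"],shift([.5185,.0885,.116]))
w=r.grab_frame("wrist"); save(w,"w3.png",(180,150,200,150),4)
for n in ["grater_handle"]:
    print(n,[(np.round(d["point"]),round(d["conf"],2),px2z(w,d["point"],.135)) for d in r.landmark_of(w,n)][:4])
print(w2px(w,[.5185,.0885,.135]))
E
```

```text
[0.51838806 0.08891017 0.17891068] (array([2.000e-04, 1.600e-03, 2.516e-01]), array([0., 0., 0.]))
grater_handle [(array([275., 234.]), 0.89, array([0.5179298 , 0.09092199, 0.135     ])), (array([130., 386.]), 0.78, array([0.37065585, 0.17434845, 0.135     ]))]
[[279.02037283 233.63656177]]
```

View pics/w3.png

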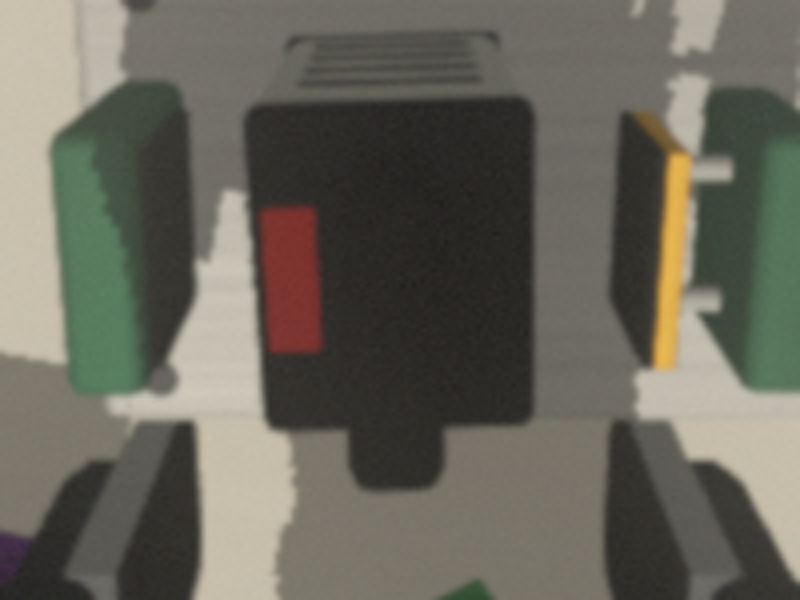

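The handle end shows at crop (396,460), midway between the fingers, and the cap is square to the jaws. I'll descend and pinch it.

Call:
{"op": "apply_moves", "data": {
  "rows": [
    [0, 0.0, 0.13, 0, 0, 0],
    [0, 0, 0.23, 0, 0, 0],
    [0, 0, 0.25, 0, 0, 0],
    [0, 0, 0.25, 0, 0, 0]
  ]
}}

```text
clock: 4.75
tcp_pos: [0.5191, 0.0892, 0.1174]
orientation: [-3.123, -0.335, -0.003]
contact_force: [0.4, -0.7, 0.5]
grip_width: 0.0513
gripper_force: 0.0
```

Call:
{"op": "apply_moves", "data": {
  "rows": [
    [0, 0, 0, 0, 0, 0],
    [0, 0, 0, 0, 0, 0],
    [0, 0, 0, 0, 0, 0],
    [0, 0, 0, 0, 0, 0],
    [0, 0, 0, 0, 0, 0]
  ],
  "claw": 0,
  "newtons": 35
}}

```text
clock: 5.38
tcp_pos: [0.519, 0.0895, 0.1172]
orientation: [-3.123, -0.335, -0.002]
contact_force: [-1.8, 1.4, 6.0]
grip_width: 0.0156
gripper_force: 37.6
```

Call:
{"op": "apply_moves", "data": {
  "rows": [
    [0, 0, -0.05, 0, 0, 0],
    [0, 0, -0.06, 0, 0, 0],
    [0, 0, -0.06, 0, 0, -0.08],
    [0, 0, -0.06, 0, 0, -0.17],
    [0, 0, -0.06, 0, 0, -0.27]
  ]
}}

```text
clock: 6.0
tcp_pos: [0.5179, 0.0889, 0.1312]
orientation: [2.98, 0.993, -0.001]
contact_force: [-0.1, 0.1, -1.8]
grip_width: 0.0151
gripper_force: 36.5
```

Call:
{"op": "apply_moves", "data": {
  "rows": [
    [0, 0, 0, 0, 0, -0.11],
    [0, 0, 0, 0, 0, -0.22],
    [0, 0, 0, 0, 0, -0.33],
    [0, 0, 0, 0, 0, -0.44],
    [0, 0, 0, 0, 0, -0.54]
  ]
}}

```text
clock: 6.62
tcp_pos: [0.518, 0.0887, 0.1312]
orientation: [-2.308, -2.131, 0.001]
contact_force: [-0.4, 0.5, -2.9]
grip_width: 0.0152
gripper_force: 36.5
```

Call:
{"op": "apply_moves", "data": {
  "rows": [
    [0, 0, 0, 0, 0, -0.1],
    [0, 0, 0, 0, 0, -0.17],
    [0, 0, 0, 0, 0, -0.19],
    [0, 0, 0, 0, 0, -0.19]
  ]
}}

```text
clock: 7.12
tcp_pos: [0.5181, 0.0888, 0.1313]
orientation: [-1.974, -2.444, 0.0]
contact_force: [0.1, -0.1, -1.3]
grip_width: 0.0155
gripper_force: 36.5
```

```bash
python3 - <<'E'
from h import *
h=.2146
y=np.array([np.cos(h),np.sin(h),0]); z=np.array([0,0,-1.]); x=np.cross(y,z)
o=r.get_obs();print(o["joints"],o["tcp_pos"],shift([.505,.1014,.118],R.from_matrix(np.c_[x,y,z])))
w=r.grab_frame("wrist"); s=r.grab_frame("scene"); save(w,"w4.png",(100,100,400,300),1.3)
E
```

```text
[-0.47675322  0.36296848  0.23059991  2.01664147 -0.11624711  0.77439872
  0.0348231 ] [0.51814809 0.08883411 0.13125644] (array([ 0.0602, -0.0408,  0.053 ]), array([-0.0001,  0.    , -0.0015]))
```

View pics/w4.png

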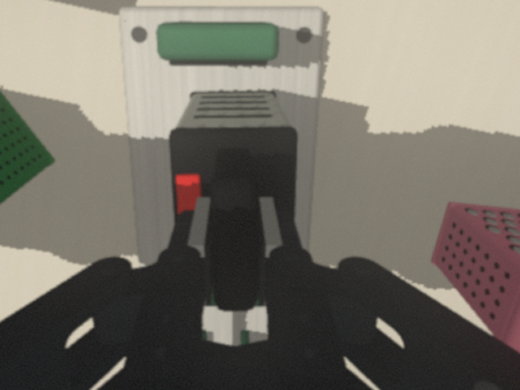

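The grater is turned with the red mark on the left (crop 188,190), toward the holder's front. I'll shift it 10 mm toward the centreline and toward the fixed jaw, lower it and release.

Call:
{"op": "apply_moves", "data": {
  "rows": [
    [0.03, -0.02, 0, 0, 0, 0],
    [0.06, -0.041, 0, 0, 0, 0],
    [0.06, -0.041, 0.03, 0, 0, 0],
    [0.06, -0.041, 0.054, 0, 0, 0],
    [0.06, -0.041, 0.057, 0, 0, 0]
  ]
}}

```text
clock: 7.85
tcp_pos: [0.505, 0.1015, 0.1171]
orientation: [-1.972, -2.445, 0.0]
contact_force: [-3.7, 0.4, 10.3]
grip_width: 0.0153
gripper_force: 38.1
```

Call:
{"op": "apply_moves", "data": {
  "rows": [
    [0, 0, 0, 0, 0, 0],
    [0, 0, 0, 0, 0, 0],
    [0, 0, 0, 0, 0, 0]
  ],
  "claw": 0.4
}}

```text
clock: 8.22
tcp_pos: [0.5052, 0.1013, 0.117]
orientation: [1.972, 2.445, 0.0]
contact_force: [0.2, 0.2, -0.3]
grip_width: 0.0341
gripper_force: 0.0
```

Call:
{"op": "apply_moves", "data": {
  "rows": [
    [0, 0, -0.12, 0, 0, 0],
    [0, 0, -0.3, 0, 0, 0],
    [0, 0, -0.5, 0, 0, 0],
    [0, 0, -0.7, 0, 0, 0],
    [-0.2, 0, -0.7, 0, 0, 0]
  ]
}}

```text
clock: 8.85
tcp_pos: [0.518, 0.0564, 0.2963]
orientation: [1.96, 2.451, 0.013]
contact_force: [1.1, -1.1, -1.6]
grip_width: 0.0339
gripper_force: 0.0
```

```bash
python3 - <<'E'
from h import *
o=r.get_obs();print(o["joints"],o["tcp_pos"])
w=r.grab_frame("wrist"); save(w,"w5.png",(100,60,400,300),1.8)
for n in ["grater","grater_handle","grater_coarse","fixed_jaw_face","pad_front","post_top","trigger_top"]:
    z=dict(grater=.012,grater_handle=.135,grater_coarse=.056,fixed_jaw_face=.045,pad_front=.045).get(n,.127)
    for d in r.landmark_of(w,n)[:3]:
        p=px2z(w,d["point"],z)-[.532,-.0227,0]; c,s=np.cos(.2146),np.sin(.2146)
        print(n,np.round(d["point"]),round(d["conf"],2),"holder",round(p[0]*c+p[1]*s,4),round(-p[0]*s+p[1]*c,4))
E
```

```text
[-0.48553087  0.15430445  0.29343171  1.86180291 -0.05202313  1.12400543
  0.04826047] [0.51795505 0.0563857  0.29626862]
grater [410. 205.] 0.67 holder 0.1925 0.0292
grater [277. 136.] 0.66 holder -0.001 0.1262
grater [164. 153.] 0.56 holder -0.1552 0.102
grater_handle [271. 143.] 0.98 holder -0.0059 0.1281
grater_handle [123. 169.] 0.94 holder -0.152 0.1021
grater_handle [455. 236.] 0.88 holder 0.1904 0.0312
grater_coarse [429. 192.] 0.7 holder 0.1953 0.0601
grater_coarse [277. 342.] 0.45 holder 0.0003 -0.1728
fixed_jaw_face [277. 106.] 0.71 holder -0.001 0.1641
pad_front [275. 190.] 0.72 holder -0.0023 0.0594
post_top [274. 311.] 0.62 holder -0.0029 -0.0673
trigger_top [278. 340.] 0.95 holder 0.0018 -0.1094
```

View pics/w5.png

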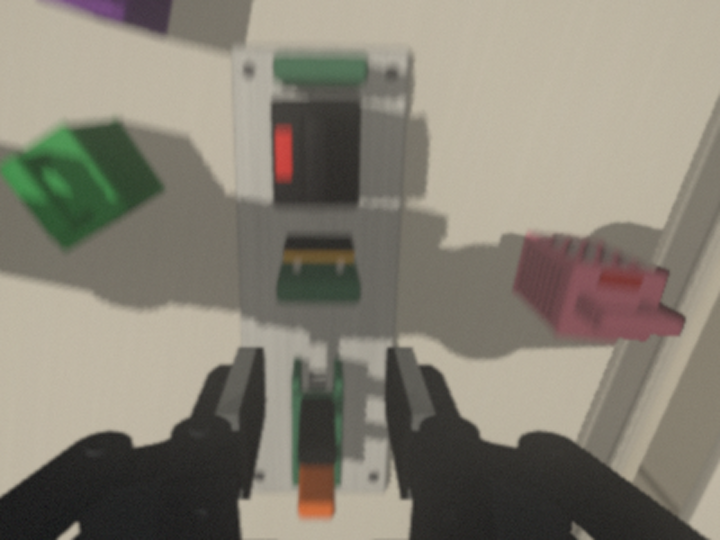

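The grater stands square with the red mark at the front (crop 285,152), at holder x≈0, y≈0.127. The post and trigger read 43 mm apart along the centreline, as they should. Now I'll move to the trigger.

Call:
{"op": "apply_moves", "data": {
  "rows": [
    [-0.15, 0, 0, 0, 0, 0.1],
    [-0.3, 0, 0, 0, 0, 0.21],
    [-0.45, 0, 0, 0, 0, 0.32],
    [-0.6, 0, 0, 0, 0, 0.43],
    [-0.6, 0, 0, 0, 0, 0.54]
  ],
  "claw": 1
}}

```text
clock: 9.88
tcp_pos: [0.5475, -0.0968, 0.2919]
orientation: [2.809, 1.403, -0.001]
contact_force: [0.4, 0.9, 0.1]
grip_width: 0.0852
gripper_force: 0.0
```

Call:
{"op": "apply_moves", "data": {
  "rows": [
    [0, 0, 0, 0, 0, 0.1],
    [0, 0, 0, 0, 0, 0.21],
    [0, 0, 0, 0, 0, 0.32],
    [0, 0, 0, 0, 0, 0.43],
    [0, 0, 0, 0, 0, 0.46]
  ]
}}

```text
clock: 10.5
tcp_pos: [0.5475, -0.0929, 0.2916]
orientation: [-3.124, -0.333, 0.001]
contact_force: [0.5, -0.1, 0.6]
grip_width: 0.0852
gripper_force: 0.0
```

```bash
cat >> h.py <<'E'
H=.2146; O=np.array([.532,-.0227,0]); RH=R.from_rotvec([0,0,H])
def hol(P): return RH.inv().apply(np.array(P)-O)
def down(k=-1):  # tool y along k*holder y
    y=k*RH.apply([0,1,0]); z=np.array([0,0,-1.]); return R.from_matrix(np.c_[np.cross(y,z),y,z])
def look(f,names,k=2):
    Z=dict(grater=.012,grater_handle=.135,grater_coarse=.056,fixed_jaw_face=.045,pad_front=.045)
    for n in names:
        for d in r.landmark_of(f,n)[:k]:
            print(n,np.round(d["point"]),round(d["conf"],2),"holder",hol(px2z(f,d["point"],Z.get(n,.127)))[:2].round(4))
E
python3 - <<'E'
from h import *
o=r.get_obs();print(o["joints"].round(2),hol(o["tcp_pos"]),shift(O+RH.apply([0,-.088,.2]),down()))
w=r.grab_frame("wrist"); save(w,"w6.png")
look(w,["post_top","trigger_top","pad_front","fixed_jaw_face","grater_handle"])
E
```

```text
[-0.46  0.25  0.62  1.8  -0.16  1.14 -1.14] [ 2.34352051e-04 -7.18539614e-02  2.91596876e-01] (array([-0.0005,  0.0647,  0.3664]), array([-0.0001,  0.0005, -0.0013]))
post_top [276. 191.] 0.91 holder [-0.0012 -0.0684]
trigger_top [321. 188.] 0.92 holder [ 0.0017 -0.1148]
pad_front [176. 177.] 0.8 holder [-0.003   0.0605]
pad_front [469. 271.] 0.56 holder [-0.1381 -0.339 ]
grater_handle [134. 319.] 0.96 holder [-0.1502  0.0953]
grater_handle [ 18. 298.] 0.82 holder [-0.1222  0.2205]
```

View pics/w6.png

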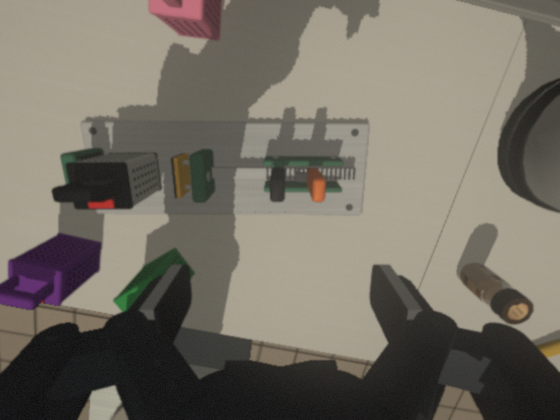

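Post at (277,185) and trigger at (317,186), pinch centre at holder y≈-0.090. The pad front reads y≈0.060 in three views, so the jaw starts about 15 mm advanced. I'll descend astride the bars.

Call:
{"op": "apply_moves", "data": {
  "rows": [
    [0, 0.072, 0.2, 0, 0, 0],
    [0, 0.072, 0.4, 0, 0, 0],
    [0, 0.072, 0.5, 0, 0, 0],
    [0, 0.072, 0.53, 0, 0, 0],
    [0, 0.072, 0.53, 0, 0, 0]
  ]
}}

```text
clock: 11.42
tcp_pos: [0.5516, -0.1116, 0.1599]
orientation: [3.124, 0.336, 0.0]
contact_force: [0.2, 0.4, -0.1]
grip_width: 0.0851
gripper_force: 0.0
```

```bash
python3 - <<'E'
from h import *
o=r.get_obs();print(hol(o["tcp_pos"]),shift(O+RH.apply([0,-.09,.085]),down()))
w=r.grab_frame("wrist"); save(w,"w7.png")
look(w,["post_top","trigger_top","pad_front"])
E
```

```text
[ 0.00023063 -0.09107633  0.15990414] (array([-0.001 , -0.0043,  0.2996]), array([ 0.0001, -0.0002, -0.0004]))
post_top [242. 243.] 0.71 holder [-0.0012 -0.0687]
trigger_top [316. 241.] 0.9 holder [-0.0005 -0.1143]
pad_front [106. 206.] 0.72 holder [-0.002   0.0598]
```

View pics/w7.png

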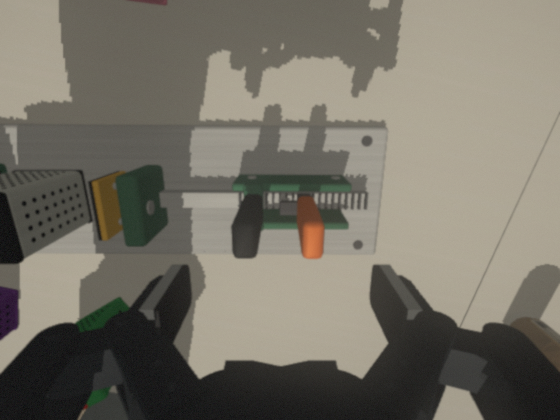

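The fingers straddle the post (247,235) and trigger (312,235) symmetrically. I'll go down.

Call:
{"op": "apply_moves", "data": {
  "rows": [
    [0, 0, 0.15, 0, 0, 0],
    [0, 0, 0.28, 0, 0, 0],
    [0, 0, 0.3, 0, 0, 0],
    [0, 0, 0.3, 0, 0, 0]
  ]
}}

```text
clock: 12.12
tcp_pos: [0.5519, -0.1118, 0.0854]
orientation: [3.123, 0.335, 0.002]
contact_force: [0.1, 0.6, 0.7]
grip_width: 0.0858
gripper_force: 0.0
```

Call:
{"op": "apply_moves", "data": {
  "rows": [
    [0, 0, 0, 0, 0, 0],
    [0, 0, 0, 0, 0, 0],
    [0, 0, 0, 0, 0, 0]
  ],
  "claw": 0.72,
  "newtons": 40
}}

```text
clock: 12.5
tcp_pos: [0.5517, -0.1116, 0.0851]
orientation: [3.124, 0.335, 0.002]
contact_force: [0.3, 0.4, 0.0]
grip_width: 0.0615
gripper_force: 0.0
```

```bash
python3 - <<'E'
from h import *
o=r.get_obs();print(hol(o["tcp_pos"]),o["grip_width"],o["contact_force"],o["gripper_force"])
for c in ("wrist","scene","top"): 
    print(c); look(r.grab_frame(c),["post_top","trigger_top","pad_front"],1)
E
```

```text
[ 0.00030397 -0.09102009  0.08511397] 0.06151997945992861 [0.3132959  0.38622155 0.0030764 ] 0.0
wrist
post_top [164. 216.] 0.66 holder [ 0.0412 -0.0519]
trigger_top [339. 319.] 0.96 holder [-0.0004 -0.115 ]
pad_front [ 39. 237.] 0.92 holder [-0.0002  0.0617]
scene
post_top [292. 209.] 0.75 holder [ 0.0031 -0.0624]
trigger_top [302. 217.] 0.72 holder [-0.0047 -0.1096]
pad_front [262. 220.] 0.46 holder [-0.0013  0.0579]
top
pad_front [269. 218.] 0.64 holder [-0.0083  0.0613]
```

Call:
{"op": "apply_moves", "data": {
  "rows": [
    [0, -0.006, 0, 0, 0, 0],
    [0, -0.012, 0, 0, 0, 0],
    [0, -0.014, 0, 0, 0, 0]
  ],
  "claw": 0.61
}}

```text
clock: 13.48
tcp_pos: [0.5506, -0.1072, 0.085]
orientation: [-3.122, -0.335, -0.0]
contact_force: [-1.6, 1.8, 5.5]
grip_width: 0.0521
gripper_force: 13.2
```

Call:
{"op": "apply_moves", "data": {
  "rows": [
    [0, -0.008, 0, 0, 0, 0],
    [0, -0.018, 0, 0, 0, 0],
    [0, -0.018, 0, 0, 0, 0]
  ],
  "claw": 0.5
}}

```text
clock: 13.85
tcp_pos: [0.5499, -0.1026, 0.0859]
orientation: [-3.121, -0.335, -0.001]
contact_force: [-4.6, 4.1, 16.2]
grip_width: 0.0428
gripper_force: 15.6
```

Call:
{"op": "apply_moves", "data": {
  "rows": [
    [0, -0.008, 0, 0, 0, 0],
    [0, -0.018, 0, 0, 0, 0],
    [0, -0.019, 0, 0, 0, 0],
    [0, -0.019, 0, 0, 0, 0]
  ],
  "claw": 0.39
}}

```text
clock: 14.35
tcp_pos: [0.5492, -0.0979, 0.0865]
orientation: [-3.121, -0.335, -0.002]
contact_force: [-6.6, 5.1, 21.3]
grip_width: 0.0335
gripper_force: 17.0
```

```bash
python3 - <<'E'
from h import *
o=r.get_obs();c=hol(o["tcp_pos"]);w=o["grip_width"];print(c,w,"outer faces",c[1]+w/2,c[1]-w/2,RH.inv().apply(o["contact_force"]),o["gripper_force"])
for c in ("wrist","scene","top"): 
    print(c); look(r.grab_frame(c),["trigger_top","pad_front"],1)
E
```

```text
[ 0.00074265 -0.07716916  0.08653194] 0.033503696706675606 outer faces -0.060417315782911235 -0.09392101248958684 [-5.33209884  6.35280648 21.27388553] 17.00625702738762
wrist
trigger_top [308. 314.] 0.84 holder [ 0.0013 -0.0893]
pad_front [ 40. 238.] 0.63 holder [-0.001   0.0767]
scene
trigger_top [297. 213.] 0.54 holder [-0.0019 -0.087 ]
pad_front [259. 219.] 0.57 holder [-0.0049  0.0699]
top
pad_front [265. 218.] 0.49 holder [-0.0074  0.0736]
```

Call:
{"op": "apply_moves", "data": {
  "rows": [
    [0, 0.02, 0, 0, 0, 0],
    [0, 0.04, 0, 0, 0, 0],
    [0, 0.05, 0, 0, 0, 0],
    [0, 0.05, 0, 0, 0, 0],
    [0, 0.05, 0, 0, 0, 0]
  ],
  "claw": 0.85
}}

```text
clock: 15.42
tcp_pos: [0.5511, -0.1111, 0.0844]
orientation: [-3.123, -0.335, 0.001]
contact_force: [-0.2, 0.6, 0.8]
grip_width: 0.0725
gripper_force: 0.0
```

Call:
{"op": "apply_moves", "data": {
  "rows": [
    [0, 0, -0.15, 0, 0, 0],
    [0, 0, -0.35, 0, 0, 0],
    [0, 0, -0.5, 0, 0, 0],
    [0, 0, -0.5, 0, 0, 0]
  ]
}}

```text
clock: 15.92
tcp_pos: [0.5531, -0.1116, 0.2124]
orientation: [3.123, 0.335, 0.009]
contact_force: [-1.0, -0.1, -0.8]
grip_width: 0.0729
gripper_force: 0.0
```

```bash
cat >> h.py <<'E'
def yel(f,z=.068):
    m=cv2.cvtColor(f["pixels"],cv2.COLOR_RGB2HSV)
    m=cv2.inRange(m,(18,120,60),(32,255,255)); n,l,s,c=cv2.connectedComponentsWithStats(m)
    for i in range(1,n):
        if s[i,4]>8:
            h=hol(px2z(f,c[i],.045))
            if abs(h[0])<.05 and 0<h[1]<.15: print("yellow",s[i].tolist(),c[i].round(1),h[:2].round(4))
E
python3 - <<'E'
from h import *
o=r.get_obs();print(hol(o["tcp_pos"]),o["contact_force"])
for c in ("wrist","scene","top"): 
    f=r.grab_frame(c); print(c); look(f,["trigger_top","post_top","pad_front","fixed_jaw_face","grater","grater_coarse"],2 if c=="wrist" else 1); yel(f)
E
```

```text
[ 0.00173148 -0.09133304  0.21244504] [-1.03397194 -0.12552358 -0.81263908]
wrist
trigger_top [310. 221.] 0.63 holder [-0.0034 -0.1157]
post_top [250. 215.] 0.88 holder [ 0.0012 -0.0688]
pad_front [116. 193.] 0.8 holder [-0.0012  0.0777]
grater [ 87. 186.] 0.85 holder [-0.0019  0.1276]
grater_coarse [ 67. 222.] 0.67 holder [-0.0292  0.1268]
yellow [104, 166, 26, 55, 908] [116.3 192.9] [-0.0013  0.0772]
scene
trigger_top [306. 215.] 0.75 holder [ 0.0084 -0.1078]
post_top [292. 210.] 0.94 holder [-0.0023 -0.0701]
pad_front [259. 216.] 0.61 holder [0.0041 0.0835]
fixed_jaw_face [244. 206.] 0.89 holder [0.0046 0.1631]
grater [245. 216.] 0.95 holder [0.008  0.1623]
grater_coarse [182. 210.] 0.98 holder [-0.1604  0.22  ]
yellow [252, 209, 16, 19, 87] [256.5 216.3] [-0.0009  0.0874]
top
post_top [162. 238.] 0.52 holder [-0.0222  0.3371]
pad_front [260. 218.] 0.45 holder [-0.0044  0.086 ]
fixed_jaw_face [236. 220.] 0.89 holder [0.0014 0.1515]
grater [246. 222.] 0.9 holder [-0.0042  0.1286]
grater_coarse [213. 285.] 0.78 holder [-0.1605  0.2421]
yellow [262, 205, 6, 20, 43] [264.7 214.6] [0.002  0.0718]
```

Call:
{"op": "apply_moves", "data": {
  "rows": [
    [-0.004, 0, 0.2, 0, 0, 0],
    [-0.004, 0, 0.4, 0, 0, 0],
    [-0.004, 0, 0.5, 0, 0, 0],
    [-0.004, 0, 0.5, 0, 0, 0]
  ],
  "claw": 0.72
}}

```text
clock: 17.48
tcp_pos: [0.5489, -0.1113, 0.0829]
orientation: [-3.123, -0.335, 0.006]
contact_force: [0.2, -0.0, 0.2]
grip_width: 0.0616
gripper_force: 0.0
```

Call:
{"op": "apply_moves", "data": {
  "rows": [
    [0, -0.006, 0, 0, 0, 0],
    [0, -0.012, 0, 0, 0, 0],
    [0, -0.014, 0, 0, 0, 0]
  ],
  "claw": 0.61
}}

```text
clock: 17.85
tcp_pos: [0.5485, -0.1076, 0.0851]
orientation: [-3.122, -0.335, 0.002]
contact_force: [-4.8, 1.7, 0.3]
grip_width: 0.0528
gripper_force: 13.6
```

Call:
{"op": "apply_moves", "data": {
  "rows": [
    [0, -0.008, 0, 0, 0, 0],
    [0, -0.018, 0, 0, 0, 0],
    [0, -0.018, 0, 0, 0, 0]
  ],
  "claw": 0.5
}}

```text
clock: 18.23
tcp_pos: [0.5478, -0.103, 0.0862]
orientation: [-3.121, -0.334, 0.002]
contact_force: [-9.8, 4.8, 13.1]
grip_width: 0.0427
gripper_force: 16.4
```

```bash
python3 - <<'E'
from h import *
o=r.get_obs();c=hol(o["tcp_pos"]);w=o["grip_width"];print(c,w,"outer faces",c[1]+w/2,c[1]-w/2,RH.inv().apply(o["contact_force"]),o["gripper_force"])
for c in ("wrist","scene","top"): 
    f=r.grab_frame(c); print(c); look(f,["pad_front"],1); yel(f)
E
```

```text
[-0.00166668 -0.08182573  0.08621061] 0.042698476518397664 outer faces -0.060476492295072515 -0.10317496881347019 [-8.52184742  6.81044275 13.07435989] 16.43848478794098
wrist
pad_front [  7. 232.] 0.74 holder [0.0003 0.0917]
yellow [0, 187, 35, 14, 110] [ 15.9 192.5] [0.0267 0.0795]
yellow [0, 212, 18, 73, 676] [  5.5 255.9] [-0.0161  0.0974]
scene
pad_front [256. 214.] 0.64 holder [0.0045 0.099 ]
yellow [249, 207, 16, 20, 94] [253.7 214.4] [-0.0007  0.1017]
top
pad_front [258. 218.] 0.62 holder [-0.0033  0.0906]
yellow [257, 206, 6, 20, 47] [259.5 215.5] [0.0022 0.0864]
```

Call:
{"op": "apply_moves", "data": {
  "rows": [
    [0, -0.008, 0, 0, 0, 0],
    [0, -0.018, 0, 0, 0, 0],
    [0, -0.019, 0, 0, 0, 0],
    [0, -0.019, 0, 0, 0, 0]
  ],
  "claw": 0.39
}}

```text
clock: 19.02
tcp_pos: [0.547, -0.0984, 0.087]
orientation: [-3.121, -0.334, 0.001]
contact_force: [-13.1, 5.8, 22.1]
grip_width: 0.0335
gripper_force: 19.2
```

```bash
python3 - <<'E'
from h import *
o=r.get_obs();c=hol(o["tcp_pos"]);w=o["grip_width"];print(c,w,"outer faces",c[1]+w/2,c[1]-w/2,RH.inv().apply(o["contact_force"]),o["gripper_force"])
for c in ("scene","top"): 
    f=r.grab_frame(c); print(c); look(f,["pad_front","grater"],1); yel(f)
E
```

```text
[-0.00146386 -0.07718536  0.0870145 ] 0.033509102665567926 outer faces -0.0604308120780387 -0.09393991474360662 [-11.50889616   8.48869038  22.12092439] 19.197039306163788
scene
pad_front [255. 216.] 0.61 holder [-0.0029  0.0936]
grater [324. 220.] 0.86 holder [0.1871 0.0111]
yellow [248, 206, 15, 19, 84] [252.2 213. ] [0.001  0.1117]
top
pad_front [253. 217.] 0.49 holder [0.001 0.104]
grater [242. 221.] 0.86 holder [0.0023 0.1408]
yellow [254, 207, 6, 20, 49] [256.6 216.4] [0.0014 0.0948]
```

Call:
{"op": "apply_moves", "data": {
  "rows": [
    [0, 0.02, 0, 0, 0, 0],
    [0, 0.04, 0, 0, 0, 0],
    [0, 0.05, 0, 0, 0, 0],
    [0, 0.05, 0, 0, 0, 0],
    [0, 0.05, 0, 0, 0, 0]
  ],
  "claw": 0.85
}}

```text
clock: 19.95
tcp_pos: [0.5503, -0.1111, 0.0844]
orientation: [-3.124, -0.335, 0.0]
contact_force: [-0.3, 0.8, 0.2]
grip_width: 0.073
gripper_force: 0.0
```

Call:
{"op": "apply_moves", "data": {
  "rows": [
    [0, 0, -0.15, 0, 0, 0],
    [0, 0, -0.35, 0, 0, 0],
    [0.02, 0, -0.55, 0, 0, 0],
    [0.02, 0, -0.6, 0, 0, 0],
    [0.02, -0.3, -0.6, 0, 0, 0]
  ]
}}

```text
clock: 20.58
tcp_pos: [0.5427, -0.0533, 0.2358]
orientation: [3.123, 0.321, 0.005]
contact_force: [2.1, 1.8, -1.0]
grip_width: 0.0724
gripper_force: 0.0
```

Call:
{"op": "apply_moves", "data": {
  "rows": [
    [0, 0, 0, 0, 0, 0],
    [0, 0, 0, 0, 0, 0]
  ]
}}

```text
clock: 20.82
tcp_pos: [0.5413, -0.0488, 0.2338]
orientation: [3.123, 0.337, -0.002]
contact_force: [0.8, -0.8, -0.4]
grip_width: 0.0727
gripper_force: 0.0
```

```bash
python3 - <<'E'
from h import *
o=r.get_obs();print(hol(o["tcp_pos"]),o["contact_force"])
for c in ("wrist","scene","top"): 
    f=r.grab_frame(c); print(c); look(f,["pad_front","fixed_jaw_face","grater","grater_handle"],1); yel(f)
    if c=="wrist":
        im=f["pixels"]; np.save("w8.npy",im)
        for y in (.04,.05,.06,.07,.08,.09,.1,.11,.12):pass
        # profile along clamp line at z=.072 (block top / pad top .068)
        ys=np.arange(.05,.18,.0015); P=O+RH.apply(np.c_[0*ys+.008,ys,0*ys+.07]); q=w2px(f,P).round().astype(int)
        for y,(a,b) in zip(ys,q):
            if 0<=a<560 and 0<=b<420: print(round(y,4),(a,b),im[b,a].tolist(),end=";")
        print()
E
```

```text
[ 0.00353575 -0.02750829  0.23379387] [ 0.8138691  -0.76099708 -0.42513652]
wrist
pad_front [163. 186.] 0.89 holder [0.0009 0.1001]
grater [148. 182.] 0.62 holder [-0.0017  0.1312]
grater_handle [ 12. 333.] 0.75 holder [-0.1189  0.2222]
yellow [157, 162, 20, 52, 703] [166.2 187.2] [0.0001 0.097 ]
0.05 (np.int64(203), np.int64(185)) [85, 84, 77];0.0515 (np.int64(201), np.int64(185)) [51, 59, 51];0.053 (np.int64(200), np.int64(185)) [56, 61, 54];0.0545 (np.int64(198), np.int64(185)) [79, 79, 72];0.056 (np.int64(197), np.int64(185)) [78, 78, 70];0.0575 (np.int64(196), np.int64(185)) [66, 70, 63];0.059 (np.int64(194), np.int64(185)) [47, 57, 47];0.0605 (np.int64(193), np.int64(185)) [47, 58, 48];0.062 (np.int64(191), np.int64(185)) [50, 64, 51];0.0635 (np.int64(190), np.int64(185)) [52, 65, 53];0.065 (np.int64(188), np.int64(185)) [53, 69, 54];0.0665 (np.int64(187), np.int64(185)) [51, 67, 54];0.068 (np.int64(185), np.int64(185)) [52, 69, 54];0.0695 (np.int64(184), np.int64(185)) [52, 67, 53];0.071 (np.int64(182), np.int64(185)) [47, 64, 49];0.0725 (np.int64(181), np.int64(185)) [50, 66,
[... 3422 characters left out ...]
33];0.176 (np.int64(79), np.int64(185)) [34, 33, 29];0.1775 (np.int64(77), np.int64(185)) [42, 42, 39];0.179 (np.int64(76), np.int64(185)) [41, 38, 38];
scene
pad_front [255. 215.] 0.38 holder [0.0005 0.0981]
fixed_jaw_face [243. 204.] 0.87 holder [0.01   0.1759]
grater [204. 244.] 0.93 holder [-0.167   0.0869]
grater_handle [323. 183.] 0.91 holder [0.1621 0.0023]
yellow [248, 206, 15, 19, 84] [252.3 212.9] [0.0016 0.1121]
top
pad_front [254. 220.] 0.63 holder [-0.0076  0.1035]
fixed_jaw_face [234. 224.] 0.9 holder [-0.0071  0.1609]
grater [270. 153.] 0.97 holder [0.1847 0.0256]
grater_handle [206. 271.] 0.93 holder [-0.1253  0.2392]
yellow [254, 207, 6, 20, 48] [256.6 216.4] [0.0014 0.0948]
```

Call:
{"op": "apply_moves", "data": {
  "rows": [
    [-0.014, 0.2, 0.05, 0, 0, 0],
    [-0.014, 0.254, 0.15, 0, 0, 0],
    [-0.014, 0.254, 0.3, 0, 0, 0],
    [-0.014, 0.254, 0.3, 0, 0, 0]
  ],
  "claw": 0.85
}}

```text
clock: 22.08
tcp_pos: [0.55, -0.1116, 0.1574]
orientation: [-3.123, -0.335, 0.008]
contact_force: [-0.3, -0.3, -0.2]
grip_width: 0.0725
gripper_force: 0.0
```

```bash
python3 - <<'E'
from h import *
o=r.get_obs();print(hol(o["tcp_pos"]),shift(O+RH.apply([0,-.091,.085]),down()))
E
```

```text
[-0.00138451 -0.09072943  0.15740458] (array([0.0071, 0.0014, 0.2896]), array([-0.0008,  0.0034, -0.0007]))
```

Call:
{"op": "apply_moves", "data": {
  "rows": [
    [0.005, 0, 0.15, 0, 0, 0],
    [0.005, 0, 0.28, 0, 0, 0],
    [0.005, 0, 0.29, 0, 0, 0],
    [0.005, 0, 0.29, 0, 0, 0]
  ],
  "claw": 0.72
}}

```text
clock: 22.58
tcp_pos: [0.5533, -0.1113, 0.088]
orientation: [-3.123, -0.336, -0.0]
contact_force: [-0.1, 2.2, -0.6]
grip_width: 0.0613
gripper_force: 1.1
```

Call:
{"op": "apply_moves", "data": {
  "rows": [
    [0, -0.006, 0, 0, 0, 0],
    [0, -0.012, 0, 0, 0, 0],
    [0, -0.014, 0, 0, 0, 0],
    [0, -0.014, 0, 0, 0, 0]
  ],
  "claw": 0.61
}}

```text
clock: 23.08
tcp_pos: [0.5525, -0.1068, 0.0894]
orientation: [-3.121, -0.336, -0.001]
contact_force: [-6.4, 5.1, 13.2]
grip_width: 0.0525
gripper_force: 19.5
```

```bash
python3 - <<'E'
from h import *
o=r.get_obs();c=hol(o["tcp_pos"]);w=o["grip_width"];print(c,w,"outer faces",c[1]+w/2,c[1]-w/2,RH.inv().apply(o["contact_force"]),o["gripper_force"])
for c in ("scene","top"): 
    f=r.grab_frame(c); print(c); look(f,["pad_front","jaw"],1); yel(f)
    np.save(c+"A.npy",f["pixels"])
E
```

```text
[ 0.00213768 -0.08659066  0.08936187] 0.0524609000896914 outer faces -0.06036020794337463 -0.11282110803306603 [-5.19213788  6.31676138 13.16588988] 19.50807899236679
scene
pad_front [253. 215.] 0.5 holder [-0.0042  0.1006]
jaw [254. 230.] 0.98 holder [-0.1332 -0.0977]
yellow [248, 206, 15, 19, 60] [252.3 212.4] [0.003  0.1145]
top
pad_front [428. 239.] 0.65 holder [-0.1496 -0.3589]
jaw [258. 220.] 0.82 holder [-0.0236  0.0907]
yellow [254, 207, 6, 20, 49] [256.6 216.4] [0.0014 0.0948]
```

```bash
cat > m.py <<'E'
from h import *
def boxmask(f,lo,hi,S=8):
    P=np.array([[x,y,z] for x in (lo[0],hi[0]) for y in (lo[1],hi[1]) for z in (lo[2],hi[2])])
    q=w2px(f,O+RH.apply(P)); m=np.zeros((420*S,560*S),np.uint8)
    cv2.fillConvexPoly(m,cv2.convexHull((q*S).round().astype(np.int32)),1); return m
def cnt(f,front,d):
    pad=boxmask(f,(-.025,front-.008,.022),(.025,front-.002,.068)) # yellow without rubber
    blk=boxmask(f,(-.030,front-.040+d,.014),(.030,front-.022+d,.072))
    m=(pad==1)&(blk==0); ys,xs=np.nonzero(m); return m.sum()/64, (xs.mean()/8).round(1),(ys.mean()/8).round(1)
E
python3 - <<'E'
from m import *
for cam in ("scene","top"):
    f=r.grab_frame(cam); yel(f)
    for fr,d in [(.078,0),(.092,0),(.0985,0),(.101,0),(.101,1),(.101,2),(.101,4),(.101,6),(.101,8),(.101,10),(.101,12)]: print(cam,fr,d,cnt(f,fr,d))
E
```

```text
yellow [248, 206, 15, 19, 58] [252.1 212.6] [0.0018 0.1138]
scene 0.078 0 (np.float64(76.046875), np.float64(256.5), np.float64(215.9))
scene 0.092 0 (np.float64(74.09375), np.float64(253.7), np.float64(214.0))
scene 0.0985 0 (np.float64(71.359375), np.float64(252.4), np.float64(213.0))
scene 0.101 0 (np.float64(69.625), np.float64(251.8), np.float64(212.8))
scene 0.101 1 (np.float64(256.515625), np.float64(255.0), np.float64(215.1))
scene 0.101 2 (np.float64(256.515625), np.float64(255.0), np.float64(215.1))
scene 0.101 4 (np.float64(256.515625), np.float64(255.0), np.float64(215.1))
scene 0.101 6 (np.float64(256.515625), np.float64(255.0), np.float64(215.1))
scene 0.101 8 (np.float64(256.515625), np.float64(255.0), np.float64(215.1))
scene 0.101 10 (np.float64(256.515625), np.float64(255.0), np.float64(215.1))
scene 0.101 12 (np.float64(256.515625), np.float64(255.0), np.float64(215.1))
yellow [254, 207, 6, 20, 48] [256.6 216.4] [0.0014 0.0949]
top 0.078 0 (np.float64(53.71875), np.float64(264.4), np.float64(215.3))
top 0.092 0 (np.float64(57.234375), np.float64(259.4), np.float64(216.2))
top 0.0985 0 (np.float64(59.40625), np.float64(257.1), np.float64(216.6))
top 0.101 0 (np.float64(59.765625), np.float64(256.2), np.float64(216.8))
top 0.101 1 (np.float64(59.765625), np.float64(256.2), np.float64(216.8))
top 0.101 2 (np.float64(59.765625), np.float64(256.2), np.float64(216.8))
top 0.101 4 (np.float64(59.765625), np.float64(256.2), np.float64(216.8))
top 0.101 6 (np.float64(59.765625), np.float64(256.2), np.float64(216.8))
top 0.101 8 (np.float64(59.765625), np.float64(256.2), np.float64(216.8))
top 0.101 10 (np.float64(59.765625), np.float64(256.2), np.float64(216.8))
top 0.101 12 (np.float64(59.765625), np.float64(256.2), np.float64(216.8))
```

```bash
python3 - <<'E'
from m import *
f=r.grab_frame("scene"); yel(f)
for fr in (.0995,.101):
    for d in (0,1,2,3,4,5,6,7,8,10): print(fr,d,cnt(f,fr,d/1000))
E
```

```text
yellow [248, 206, 15, 19, 59] [252.1 212.5] [0.0024 0.1144]
0.0995 0 (np.float64(73.796875), np.float64(252.2), np.float64(212.9))
0.0995 1 (np.float64(66.546875), np.float64(252.1), np.float64(212.9))
0.0995 2 (np.float64(62.328125), np.float64(252.0), np.float64(212.9))
0.0995 3 (np.float64(56.15625), np.float64(252.0), np.float64(212.7))
0.0995 4 (np.float64(49.703125), np.float64(252.0), np.float64(212.5))
0.0995 5 (np.float64(45.328125), np.float64(251.8), np.float64(212.6))
0.0995 6 (np.float64(38.921875), np.float64(251.9), np.float64(212.3))
0.0995 7 (np.float64(33.015625), np.float64(251.8), np.float64(212.3))
0.0995 8 (np.float64(27.734375), np.float64(251.8), np.float64(212.1))
0.0995 10 (np.float64(16.75), np.float64(251.9), np.float64(211.5))
0.101 0 (np.float64(69.625), np.float64(251.8), np.float64(212.8))
0.101 1 (np.float64(65.65625), np.float64(251.8), np.float64(212.8))
0.101 2 (np.float64(59.359375), np.float64(251.7), np.float64(212.6))
0.101 3 (np.float64(55.078125), np.float64(251.6), np.float64(212.6))
0.101 4 (np.float64(48.84375), np.float64(251.6), np.float64(212.5))
0.101 5 (np.float64(42.296875), np.float64(251.6), np.float64(212.3))
0.101 6 (np.float64(36.765625), np.float64(251.4), np.float64(212.4))
0.101 7 (np.float64(30.28125), np.float64(251.4), np.float64(212.1))
0.101 8 (np.float64(24.359375), np.float64(251.4), np.float64(212.1))
0.101 10 (np.float64(13.390625), np.float64(251.5), np.float64(211.6))
```

The pad is already pressed in about 5 mm. I'll squeeze about 1.7 mm more, then check.

Call:
{"op": "apply_moves", "data": {
  "rows": [
    [0, -0.002, 0, 0, 0, 0],
    [0, -0.0035, 0, 0, 0, 0],
    [0, -0.0035, 0, 0, 0, 0],
    [0, -0.0035, 0, 0, 0, 0]
  ],
  "claw": 0.59
}}

```text
clock: 24.02
tcp_pos: [0.5523, -0.106, 0.0896]
orientation: [-3.121, -0.336, -0.001]
contact_force: [-6.1, 5.9, 15.2]
grip_width: 0.0505
gripper_force: 21.2
```

```bash
python3 - <<'E'
from m import *
o=r.get_obs();c=hol(o["tcp_pos"]);w=o["grip_width"];print(c,w,"outer faces",c[1]+w/2,c[1]-w/2,o["contact_force"],o["gripper_force"])
f=r.grab_frame("scene"); yel(f); f=r.grab_frame("top"); yel(f); look(f,["grater"],3)
E
```

```text
[ 0.00212788 -0.08577036  0.08960986] 0.05051595966890006 outer faces -0.0605123829036022 -0.11102834257250227 [-6.11165058  5.85169296 15.22576505] 21.155790388584137
yellow [248, 206, 15, 19, 41] [252.4 211.4] [0.0069 0.1196]
yellow [254, 207, 6, 20, 49] [256.6 216.6] [0.0009 0.0949]
grater [244. 223.] 0.93 holder [-0.005   0.1337]
grater [216. 273.] 0.9 holder [-0.1302  0.2366]
grater [268. 151.] 0.58 holder [0.1932 0.0273]
```

```bash
python3 -c "
from bench import r
print(r.hand_in())"
```

```text
the job is handed in; nothing more can be done
None
```

The grater now stands with its coarse face to the front, pumped against the fixed jaw with the pad pressed in about 7 mm by my estimate. The trigger is still held squeezed and the job is handed in, but the hand-in returned no verdict.

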